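Set out the case at the microscopy bench

ROBOT

A 7-joint arm with a two-finger parallel gripper is mounted at the origin on the work surface. World frame = base frame: x ahead of the robot, y to its left, z up, the work surface at z = 0. Lengths are in mm, angles in rad, forces in N, time in s.
With the tool pointing down it reaches from about 400 to 900 mm from the base axis. Payload 5.5 kg.
Tool frame: the origin (TCP) lies between the finger pads; the fingertips stand 17 mm ahead of it and the grasp point (between the pads) lies 2 mm behind it (ctrl.finger_overhang is the distance from the TCP to the fingertips, in mm); z points along the fingers, y is the line along which they close (so a half turn about z gives the same grasp; the last joint's range is limited). The gripper opens to 85 mm and grips with 20 to 120 N. Pads are 22 mm wide; open, the fingers measure 114 mm over their backs; the gripper's body (76 mm by 85 mm) begins 54 mm behind the grasp point. The pads swing forward as they close: fully open they stand 13 mm farther back than shut.
Start: joints at [1.42, 0.501, -0.427, 1.55, 0.221, 1.138, -0.21], TCP at [261.391, -595.125, 248.31] pointing down, gripper open.
Joint ranges: [-2.88, 2.88], [-0.31, 2.03], [-1.54, 1.56], [0.2, 2.42], [-1.41, 4.55], [0.19, 2.02], [-2.57, 2.57]. Speed limits (rad/s): [2.57, 2.57, 3.14, 3.14, 3.14, 3.14, 3.14].

INTERFACE

Orientations are given as [roll, pitch, yaw] about the fixed x, y, z axes, in that order (R = Rz(yaw) Ry(pitch) Rx(roll)).
In Python, from workcell import status, snapshot, ctrl, models gives the robot as it stands.
- The arm moves only by the tool step_arm, never from a script. Its argument "targets" is one flat list of numbers, 4 for each row, row after row: the shift along the tool's x, y, z in units of 25 mm (1.0 is 25 mm), then the turn about the tool's z in degrees. A call has exactly 10 rows; each row is the pose to reach, as a shift and turn from the pose commanded when the call began, along the tool's axes at that moment; what a row does not reach only later rows make up. A row lasts 1/12 s, in which the tool goes at most 41.7 mm and 7.16 degrees, less where a joint would pass 70% of its speed; a pose out of reach is approached as far as the arm can. A call with a gripper value outside its range is refused whole. "claw" is the closure, from -1 (fully open) to 1 (shut), set as the call begins (left out, the last holds). The fingers move at their own pace and stop on an object; "squeeze" is the grip in N (left out, the last holds). Time passes only in rows, so rows that repeat a pose let the fingers close, or fill a call up. It gives the time, the measured TCP pose, the force, the opening and the grip force at its end, in the units of the state.
- status.get_state(): the state, without advancing time (a new reading comes with each control period).
- snapshot(name): name is "scene" or "top" or "wrist"; returns a dict with "image" (400x640x3 uint8, red, green, blue), "vfov" (degrees; the focal length in pixels is half the picture's height over the tangent of half this angle, whatever the lens; pixels are square), "cx", "cy" (the principal point, pixels), "camera_from_world" (4x4, takes a point from world to camera coordinates); the wrist camera has in their place "hand_eye" (4x4, takes a point from camera to tool coordinates, whose origin is the TCP and whose axes are the flange's). Camera axes: x right, y down, z forward; pixel columns grow to the right and rows downward; lengths in mm; the calibration is good to about 2 mm. A picture is of the moment at which its call begins: read the wrist's pose just before it. There is no depth.
- ctrl.close_job(): hands the job in; it is judged then, once.
Trained networks look in the newest picture that a camera, given by its name, has taken for a name from the list of things; names that differ only in an ending like _2 or _b are one class to them, and where a whole thing is asked for, a point or a joint stands for the part that bears it (a point fixed in the world has none). Each returns a list of dicts, best first, with "confidence" (0 to 1); they miss things now and then, are a little off and sometimes report something else, mostly with a low value. They report only what shows in the picture. A call takes as long as a camera call. They do not tell look-alikes from the thing itself.
- models.recognise(camera, query): "box" ([left, top, width, height] in pixels, round what is visible of it).
- models.silhouettes(camera, query): "region" (400x640 bool, what is visible of it) and "box" ([left, top, width, height] in pixels, round what is visible of it).
- models.place_of(camera, query): "xy" ([column, row] in pixels: a listed point, or the origin of a listed thing).
The state is a dict: "t": time; "joints": joint angles; "qvel": joint speeds; "tau": joint torques, N m; "tcp_pos": TCP position; "eef_rot": TCP orientation; "ft_force": force on the tool from outside, world axes, zero at the start; "moment": the same for the moment, N m; "finger_gap": finger opening in mm; "finger_force": force on a finger pad.
Only numpy, scipy, OpenCV 4.12 (cv2) and the standard library are available. Lean on these libraries where they do the work, as an engineer would, in place of code of your own. Each camera call takes 0.05 s, during which the arm holds its last target. There are 200 camera calls.

TASK

Set out this case for reading: stand each thing, upright, inside the holder meant for it - the red-lidded pot in the red ring, the blue-lidded pot in the blue ring, the amber bottle in the black ring, the yellow slide box lying flat in the yellow tray. The red-lidded pot is urgent and must be in its ring before any of the others is put in place. Set everything down gently rather than dropping it, let go, and leave the green-lidded pot and the pink glass dish standing where they are.

Things in the scene. Friction and masses are not known exactly. Their poses are not given: they have to be found in the camera images.
- red_pot: specimen pot, white body, red screw lid (and a thin red band under it); round, body 54 mm diameter at the foot widening to 58 at 56 mm height, lid 60 mm diameter, 70 mm tall, about 0.09 kg, loose. Origin: centre of its underside; z up along its axis
- blue_pot: specimen pot, white body, blue screw lid (and a thin blue band under it); round, body 54 mm diameter at the foot widening to 58 at 56 mm height, lid 60 mm diameter, 70 mm tall, about 0.09 kg, loose. Origin: centre of its underside; z up along its axis
- amber_bottle: small dark amber mounting-medium bottle with a white label and a black cap, loose; round, body 42 mm diameter up to 62 mm height, shoulder to 72 mm, cap 29 mm diameter, 92 mm tall overall, about 0.11 kg. Origin: centre of its underside; z up along its axis
- slide_box: yellow closed microscope-slide box lying flat, loose, with a white label on top; 100 mm long (its x) by 42 mm wide (its y) by 36 mm tall, about 0.14 kg; a half turn about z makes no difference. Origin: centre of its underside; z up
- red_ring: round red holder with a grey floor, fixed to the bench: shallow dish 88 mm outside diameter, recess 74 mm inside diameter, rim 12 mm tall, floor 4 mm above the bench. Origin: centre of its underside, on the bench; z up
- blue_ring: round blue holder with a grey floor, fixed to the bench: shallow dish 88 mm outside diameter, recess 74 mm inside diameter, rim 12 mm tall, floor 4 mm above the bench. Origin: centre of its underside, on the bench; z up
- black_ring: round black holder with a grey floor, fixed to the bench: shallow dish 72 mm outside diameter, recess 58 mm inside diameter, rim 12 mm tall, floor 4 mm above the bench. Origin: centre of its underside, on the bench; z up
- yellow_tray: yellow rectangular tray with a grey floor, fixed to the bench, open on top: outside 126 mm (its x) by 68 mm (its y), recess 116 by 58 mm, rim 12 mm tall, floor 4 mm above the bench. Either way round will do for the box. Origin: centre of its underside, on the bench; z up
- green_pot: specimen pot, white body, green screw lid (and a thin green band under it); round, body 54 mm diameter at the foot widening to 58 at 56 mm height, lid 60 mm diameter, 70 mm tall, about 0.09 kg, loose; it stays where it is. Origin: centre of its underside; z up along its axis
- dish: glass dish with a pink floor, 84 mm diameter, 15 mm tall, loose; it stays where it is. Origin: centre of its underside; z up
There are look-alikes about, which are no part of the job. Of the things that look like the amber_bottle, the smaller one is meant.

How it is judged:
By the outcome, as a careful person would: the job done as asked, in the order asked, and still so for the second after the job is handed in, with the robot touching nothing.
It also fails if it takes over 99 s, if anything falls off the work surface, if the arm or the gripper's body presses on something with over 40 N, if the wrist force passes 120 N, or if a joint passes its speed limit or range.

## Working session

There is one attempt and no reset: what is moved stays moved. The work goes in short steps, Python scripts to look and compute and a tool call to move; the robot and the scene stay as the last step left them, time stands still between calls to the robot, and variables do not carry over. Pictures are saved under pics/ and viewed, at most 18 in all, crops included, and the job is handed in when it is done.

Besides the shell and the picture viewer there is one more tool, called after ">>>" as a command line: name --argument value ..., lists and objects as JSON in quotes. step_arm: Moves the arm, as the interface text tells. Its arguments: {"type":"object","properties":{"targets":{"type":"array","items":{"type":"number"}},"claw":{"type":"number"},"squeeze":{"type":"number"}},"required":["targets"]}

```bash
ls; mkdir -p pics; python3 - <<'E'
from workcell import status, snapshot, ctrl, models
import cv2,json
s=status.get_state();print({k:s[k] for k in('t','tcp_pos','eef_rot','finger_gap')})
for n in('scene','top'):
    d=snapshot(n);cv2.imwrite(f'pics/{n}0.png',d['image'][:,:,::-1]);print(n,d['vfov'],d['cx'],d['cy'],d['camera_from_world'])
    for q in 'red_pot blue_pot amber_bottle slide_box red_ring blue_ring black_ring yellow_tray green_pot dish'.split():
        print(q,[(round(r['confidence'],2),[round(float(v)) for v in r['xy']]) for r in models.place_of(n,q)])
print(ctrl.finger_overhang)
E
```

```text
pics
{'t': 0.0, 'tcp_pos': array([ 261.03981676, -594.55302075,  247.22614817]), 'eef_rot': array([-3.13959338e+00, -8.62609007e-05,  4.13829824e-01]), 'finger_gap': 85.47720752171229}
scene 47.67807723961066 317.8138263164057 201.50583834383787 [[-4.52106914e-01  8.91934255e-01 -7.25412547e-03  2.59878305e+02]
 [ 4.91505731e-01  2.42333127e-01 -8.36478794e-01 -2.45096133e+02]
 [-7.44326175e-01 -3.81743290e-01 -5.47951280e-01  1.69094058e+03]
 [ 0.00000000e+00  0.00000000e+00  0.00000000e+00  1.00000000e+00]]
red_pot [(0.86, [214, 175])]
blue_pot [(0.93, [472, 242])]
amber_bottle [(0.56, [298, 255]), (0.33, [473, 240])]
slide_box [(0.74, [283, 165])]
red_ring [(0.74, [417, 205])]
blue_ring [(0.88, [238, 198])]
black_ring [(0.61, [273, 224])]
yellow_tray [(0.57, [396, 252])]
green_pot [(0.7, [313, 185])]
dish [(0.86, [370, 203])]
top 54.811006187955044 323.383750770483 199.7737321005442 [[-1.07224390e-02 -9.99917627e-01  7.05474717e-03  3.76451896e+00]
 [-9.98437020e-01  1.03190302e-02 -5.49275398e-02  5.53113185e+02]
 [ 5.48502171e-02 -7.63267793e-03 -9.98465420e-01  1.18396505e+03]
 [ 0.00000000e+00  0.00000000e+00  0.00000000e+00  1.00000000e+00]]
red_pot [(0.77, [457, 210])]
blue_pot [(0.61, [198, 215])]
amber_bottle [(0.82, [317, 137]), (0.5, [301, 162])]
slide_box [(0.89, [402, 258]), (0.49, [194, 212])]
red_ring [(0.8, [249, 248])]
blue_ring []
black_ring [(0.96, [348, 165]), (0.66, [288, 235]), (0.33, [402, 259])]
yellow_tray [(0.63, [245, 176])]
green_pot [(0.67, [352, 234]), (0.42, [299, 165])]
dish [(0.6, [290, 234]), (0.3, [196, 215])]
17.0
```

View pics/scene0.png

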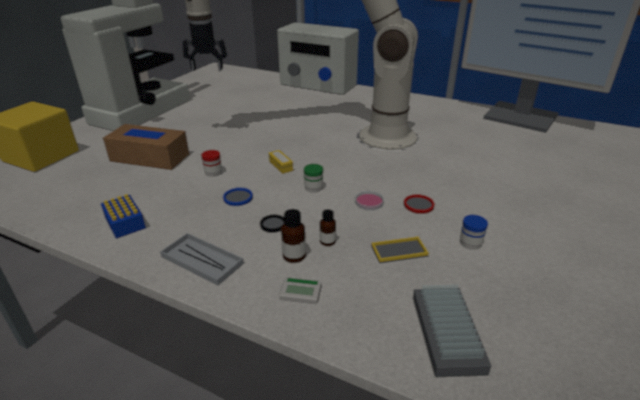

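View pics/top0.png

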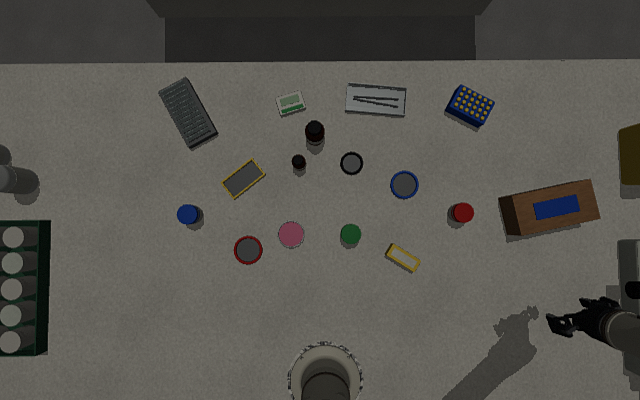

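The scene view matches the top view. In the top view: red pot (462,212), blue pot (188,214), small bottle (299,162), slide box (402,257), red ring (248,250), blue ring (404,184), black ring (351,163), tray (243,179), green pot (350,234), dish (291,235). Next I measure these with colour blobs.

```bash
cat > h.py <<'E'
import numpy as np, cv2
from workcell import status, snapshot, ctrl, models
from scipy.spatial.transform import Rotation as Ro
def shot(n):
    s=status.get_state(); d=snapshot(n); d['s']=s
    f=200/np.tan(np.radians(d['vfov'])/2)
    if n=='wrist':
        T=np.eye(4);T[:3,:3]=Ro.from_euler('xyz',s['eef_rot']).as_matrix();T[:3,3]=s['tcp_pos'];W=T@d['hand_eye']
    else: W=np.linalg.inv(d['camera_from_world'])
    d['W']=W;d['f']=f;return d
def ray(d,uv,z):
    uv=np.asarray(uv,float); v=np.array([(uv[0]-d['cx'])/d['f'],(uv[1]-d['cy'])/d['f'],1]);v=d['W'][:3,:3]@v;o=d['W'][:3,3]
    return (o+v*(z-o[2])/v[2])[:2]
def proj(d,p):
    c=np.linalg.inv(d['W'])@np.append(p,1.);return d['f']*c[:2]/c[2]+[d['cx'],d['cy']]
HUE={'red':(-8,8),'blue':(105,128),'yellow':(20,35),'green':(55,85),'pink':(160,178)}
def blob(d,col,c,r,smin=110,vmin=40):
    h,s,v=[x.astype(int) for x in cv2.split(cv2.cvtColor(d['image'],cv2.COLOR_RGB2HSV))]
    if col=='black': m=v<smin
    else:
        a,b=HUE[col]; m=(((h-a)%180)<=(b-a))&(s>smin)&(v>vmin)
    y,x=np.mgrid[:400,:640]; m&=(np.hypot(x-c[0],y-c[1])<r)
    p=np.argwhere(m)[:,::-1]
    return p
def circ(p): # min enclosing circle of hull
    hull=cv2.convexHull(p.astype(np.float32)); M=cv2.moments(hull); return np.array([M['m10']/M['m00'],M['m01']/M['m00']]),np.sqrt(M['m00']/np.pi)
E
python3 - <<'E'
from h import *
np.set_printoptions(precision=1,suppress=True)
d=shot('top');e=shot('scene')
for n,col,c,r,z,c2 in [('red_pot','red',(462,212),17,70,(211,156)),('blue_pot','blue',(188,214),17,70,(474,222)),('green_pot','green',(350,234),17,70,(313,170)),
 ('red_ring','red',(248,250),22,12,(419,203)),('blue_ring','blue',(404,184),22,12,(238,196)),('dish','pink',(291,235),22,10,(369,200))]:
    o=[]
    for im,cc,rr in((d,c,r),(e,c2,24)):
        p=blob(im,col,cc,rr,70); 
        if len(p)<6: o.append(None);continue
        q,R=circ(p); o+= [len(p),q,R,ray(im,q,z)]
    print(n,*o)
for n,c,r,z in [('bottle',(299,162),14,92),('black',(351,163),18,12),('big',(315,132),18,100)]:
    p=blob(d,'black',c,r,45);q,R=circ(p);print(n,len(p),q,R,ray(d,q,z))
for n,c,r,z in [('box',(402,257),26,36),('tray',(243,179),30,12)]:
    p=blob(d,'yellow',c,r,80);w=np.array([ray(d,x,z) for x in p]);print(n,len(p),cv2.minAreaRect(w.astype(np.float32)))
for nm,im in(('top',d),('scene',e)):
  for q in 'amber_bottle','black_ring','slide_box','yellow_tray','blue_ring':
    print(nm,q,[(round(r['confidence'],2),ray(im,r['xy'],4 if 'r' in q[-4:] else 0)) for r in models.place_of(nm,q)])
E
```

```text
red_pot 345 [462.3 212.1] 10.630146264057032 [ 509.3 -413.8] 222 [210.6 157.6] 8.866935315394846 [ 534.4 -393.1]
blue_pot 333 [187.7 213.9] 10.441318691523035 [512.5 399.6] 398 [474.4 225.7] 11.96161752605449 [536.6 406.9]
green_pot 321 [350.5 233.6] 9.763903466956508 [449.3 -80.7] 188 [313.1 169.7] 7.356132180109627 [462.2 -72.2]
red_ring 225 [247.4 249.7] 14.104739588693908 [401.2 234.5] 283 [418.7 203.5] 12.100518486599809 [412.6 239.2]
blue_ring 214 [404.3 184.3] 13.727325035155395 [ 599.1 -255.7] 250 [237.4 196.3] 11.368105109938904 [ 609.7 -246.1]
dish 464 [290.6 233.6] 11.794126515444734 [449.4 100.9] 229 [368.9 199.6] 8.166144815976763 [452.9 104. ]
bottle 178 [298.6 162.4] 7.1809610472257885 [659.2  69.9]
black 173 [351.2 163. ] 11.084566571000565 [667.8 -90.6]
big 366 [314.2 132.8] 10.764051215546116 [744.2  23.1]
box 285 ((375.5213928222656, -239.70260620117188), (105.51475524902344, 42.9941520690918), 57.60417938232422)
tray 291 ((624.221435546875, 249.78286743164062), (71.19231414794922, 127.78971862792969), 38.178218841552734)
top amber_bottle [(0.58, array([672.6,  77.5])), (0.58, array([759.3,  16.5]))]
top black_ring [(0.58, array([670.8, -79.5]))]
top slide_box [(0.7, array([ 374.4, -241.7])), (0.45, array([ 519.6, -421.7]))]
top yellow_tray [(0.96, array([628.1, 254.8]))]
top blue_ring [(0.75, array([ 595.8, -256.8]))]
scene amber_bottle [(0.76, array([750.9,  24.7])), (0.56, array([669. ,  79.4]))]
scene black_ring [(0.76, array([662.4, -92.8])), (0.31, array([446.8, -83.5]))]
scene slide_box [(0.88, array([ 361.4, -245.3]))]
scene yellow_tray [(0.76, array([627.3, 249.8]))]
scene blue_ring [(0.69, array([ 608.5, -247.9])), (0.61, array([ 384.4, -227.1])), (0.51, array([673. ,  77.3]))]
```

>>> step_arm --targets '[0.5, -0.1, 0, 0, 1.7, -0.4, 0, 0, 3, -0.7, 0, 0, 4.4, -1, 0, 0, 5.9, -1.3, 0, 0, 7.4, -1.6, 0, 0, 8.9, -1.9, 0, 0, 10.4, -2.3, 0, 0, 11.5, -2.6, 0, 0, 12, -2.64, 0, 0]' --claw -1 --squeeze 30

```text
t: 2.53
tcp_pos: [514.9, -407.3, 248.8]
eef_rot: [-3.14, -0.004, 0.422]
ft_force: [1.3, -0.2, -0.1]
finger_gap: 85.5
finger_force: 0.0
```

```bash
python3 - <<'E'
from h import *
np.set_printoptions(precision=1,suppress=True)
d=shot('wrist');cv2.imwrite('pics/w1.png',d['image'][:,:,::-1]);print(d['s']['t'],d['s']['tcp_pos'],d['s']['eef_rot'],d['hand_eye'],d['vfov'],d['cx'],d['cy'])
for z in(0,70): print(proj(d,[509,-414,z]))
for q in('red_pot',):print([(r['confidence'],r['box'])for r in models.recognise('wrist',q)],[(r['confidence'],r['xy'],ray(d,r['xy'],0)) for r in models.place_of('wrist',q)])
E
```

```text
2.5333 [ 514.9 -407.3  248.8] [-3.1 -0.   0.4] [[  -0.    -1.    -0.3   77. ]
 [   1.    -0.     0.    -0.1]
 [  -0.    -0.3    1.  -124.9]
 [   0.     0.     0.     1. ]] 71.6222685049575 316.56053485286276 204.53504099959795
[319.6 183.3]
[320.2 196.9]
[(0.79, [296.4, 167.0, 49.1, 53.7])] [(0.88, [322.5, 183.6], array([ 510.2, -417.8]))]
```

View pics/w1.png

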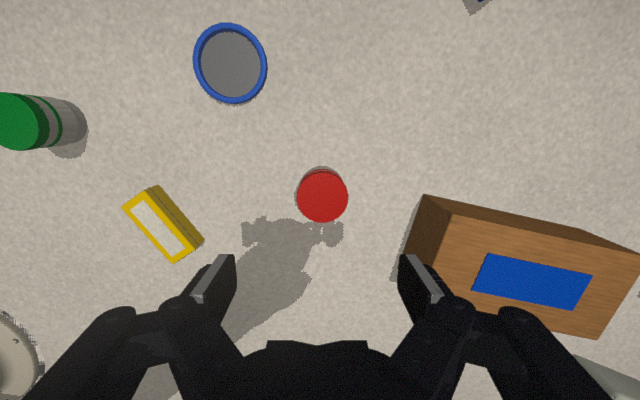

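Wrist view: red lid at (322,195), in line with the top-camera estimate. The blue ring (230,63) and slide box (162,224) are also visible.

```bash
cat >> h.py <<'E'
def rel(p,s,pos=None,yaw=None):
    """shift in units of 25 mm along tool axes from the measured pose to world p (xyz)"""
    R=Ro.from_euler('xyz',s['eef_rot']).as_matrix(); return R.T@(np.array(p)-s['tcp_pos'])/25
E
python3 - <<'E'
from h import *
np.set_printoptions(precision=2,suppress=True)
d=shot('wrist');s=d['s'];print(s['tcp_pos'],s['eef_rot'])
for n,col,c,r,z in [('red_pot','red',(322,195),40,70),('blue_ring','blue',(230,63),50,12)]:
    q,R=circ(blob(d,col,c,r,90));p=ray(d,q,z);print(n,q,R,p,rel([*p,50],s))
p=blob(d,'yellow',(162,224),60,90);w=np.array([ray(d,x,36) for x in p]);print(cv2.minAreaRect(w.astype(np.float32)))
E
```

```text
[ 510.64 -412.7   248.28] [-3.14 -0.    0.42]
red_pot [318.86 190.22] 26.417691524014 [ 510.9 -415.3] [-0.03  0.1   7.93]
blue_ring [224.92  56.59] 38.990357992890814 [ 600.24 -255.65] [ 5.82 -4.29  7.93]
((382.695068359375, -247.73947143554688), (99.53009796142578, 62.0169563293457), 57.32646179199219)
```

>>> step_arm --targets '[0, 0.1, 0.6, 0, 0, 0.1, 1.8, 0, 0, 0.1, 3.1, 0, 0, 0.1, 4.4, 0, 0, 0.1, 5.6, 0, 0, 0.1, 6.7, 0, 0, 0.1, 7.5, 0, 0, 0.1, 8, 0, 0, 0.1, 8.3, 0, 0, 0.1, 8.3, 0]'

```text
t: 3.57
tcp_pos: [508.6, -416.8, 38.8]
eef_rot: [-3.139, 0.002, 0.412]
ft_force: [-0.5, 0.2, 0.8]
finger_gap: 85.5
finger_force: 0.0
```

>>> step_arm --targets '[0, 0, 0, 0, 0, 0, 0, 0, 0, 0, 0, 0, 0, 0, 0, 0, 0, 0, 0, 0, 0, 0, 0, 0, 0, 0, 0, 0, 0, 0, 0, 0, 0, 0, 0, 0, 0, 0, 0, 0]' --claw 1 --squeeze 30

```text
t: 4.4
tcp_pos: [511.6, -417.1, 42.7]
eef_rot: [3.139, -0.001, 0.414]
ft_force: [-0.7, 0.2, 6.0]
finger_gap: 58.9
finger_force: 31.9
```

>>> step_arm --targets '[0, 0, -0.3, 0, 0, 0, -0.8, 0, 0, 0, -1.6, 0, 0, 0, -2.6, 0, 0, 0, -3.7, 0, 0.1, -0.3, -4.8, 0, 0.2, -0.9, -5.6, 0, 0.45, -1.8, -6, 0, 0.75, -2.9, -6, 0, 1.1, -4.1, -6, 0]'

```text
t: 5.23
tcp_pos: [494.7, -311.8, 193.0]
eef_rot: [3.138, -0.001, 0.412]
ft_force: [-0.4, 0.2, -0.8]
finger_gap: 59.0
finger_force: 32.6
```

>>> step_arm --targets '[0.35, -1.3, 0, 0, 0.7, -2.7, 0, 0, 1.1, -4.1, 0, 0, 1.5, -5.5, 0, 0, 1.9, -6.9, 0, 0, 2.3, -8.3, 0, 0, 2.6, -9.6, 0, 0, 2.9, -10.6, 0, 0, 3.1, -11.3, 0, 0, 3.2, -11.5, 0, 0]'

```text
t: 6.07
tcp_pos: [451.6, -12.5, 191.9]
eef_rot: [3.141, -0.001, 0.419]
ft_force: [-0.3, -0.4, -0.5]
finger_gap: 58.9
finger_force: 32.6
```

```bash
python3 - <<'E'
from h import *
np.set_printoptions(precision=2,suppress=True)
shot('wrist');d=shot('wrist');s=d['s'];print(s['t'],s['tcp_pos'],s['eef_rot'],s['finger_gap']);cv2.imwrite('pics/w2.png',d['image'][:,:,::-1])
C=proj(d,[401,234.5,12]);print(C)
for n,col,c,r,z in [('red_ring','red',C,50,12)]:
    q,R=circ(blob(d,col,c,r,90));p=ray(d,q,z);print(n,q,R,p)
print([(r['confidence'],r['xy'],ray(d,r['xy'],0)) for r in models.place_of('wrist','red_ring')])
E
```

```text
6.1167 [452.14 -13.25 191.81] [ 3.14 -0.    0.42] 58.81759320780179
[ 86.35 140.64]
red_ring [ 88.63 138.37] 42.40063958439837 [404.4  232.69]
[(0.95, [95.0, 138.4], array([402.61, 234.66]))]
```

View pics/w2.png

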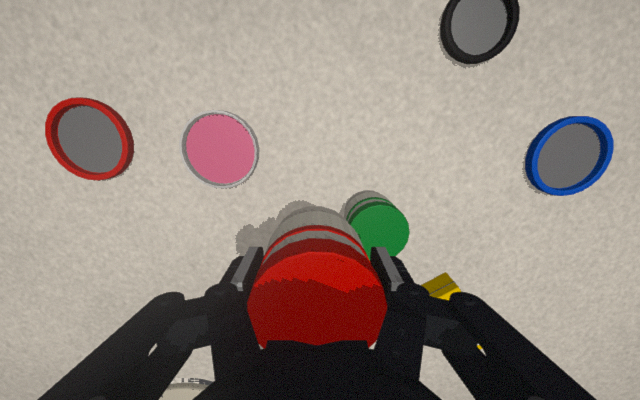

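The wrist view shows the red ring at (89,138) → world (402.5, 234), red pot still held; dish and green pot are untouched below.

>>> step_arm --targets '[0.1, -0.4, 0, 0, 0.4, -1.4, 0, 0, 0.7, -2.7, 0, 0, 1, -4, 0, 0, 1.3, -5.5, 0, 0, 1.6, -7, 0, 0, 1.9, -8.4, 0, 0, 2.1, -9.4, 0, 0, 2.19, -9.85, 0, 0, 2.19, -9.9, 0, 0]'

```text
t: 7.05
tcp_pos: [402.2, 235.3, 191.1]
eef_rot: [-3.14, -0.001, 0.417]
ft_force: [-0.0, 0.7, -1.7]
finger_gap: 59.2
finger_force: 32.7
```

>>> step_arm --targets '[0, 0, 0.3, 0, 0, 0, 1, 0, 0, 0, 1.9, 0, 0, 0, 2.9, 0, 0, 0, 3.8, 0, 0, 0, 4.6, 0, 0, 0, 5.1, 0, 0, 0, 5.4, 0, 0, 0, 5.5, 0, 0, 0, 5.5, 0]'

```text
t: 7.88
tcp_pos: [403.0, 232.0, 53.1]
eef_rot: [3.141, 0.0, 0.413]
ft_force: [0.9, 0.1, -1.3]
finger_gap: 59.1
finger_force: 32.7
```

```bash
python3 - <<'E'
from h import *
np.set_printoptions(precision=2,suppress=True)
d=shot('wrist');s=d['s'];print(s['t'],s['tcp_pos'],s['eef_rot'],s['ft_force']);cv2.imwrite('pics/w3.png',np.hstack([d['image'][:,:,::-1]]))
E
```

```text
7.8833 [402.96 232.01  53.1 ] [3.14 0.   0.41] [ 0.92  0.09 -1.28]
```

View pics/w3.png

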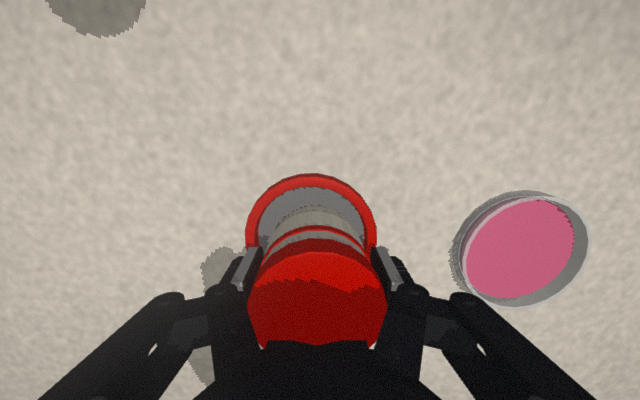

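The pot is centred in the red ring (ring centre column about 312, pot about 316). Lowering it slowly.

>>> step_arm --targets '[0, 0, 0.05, 0, 0, 0, 0.1, 0, 0, 0, 0.15, 0, 0, 0, 0.2, 0, 0, 0, 0.24, 0, 0, 0, 0.27, 0, 0, 0, 0.3, 0, 0, 0, 0.32, 0, 0, 0, 0.33, 0, 0, 0, 0.33, 0]'

```text
t: 8.77
tcp_pos: [403.5, 233.1, 46.5]
eef_rot: [3.14, -0.002, 0.414]
ft_force: [-3.8, -2.1, 17.8]
finger_gap: 58.9
finger_force: 32.7
```

>>> step_arm --targets '[0, 0, -0.02, 0, 0, 0, -0.02, 0, 0, 0, -0.02, 0, 0, 0, -0.02, 0, 0, 0, -0.02, 0, 0, 0, -0.02, 0, 0, 0, -0.02, 0, 0, 0, -0.02, 0, 0, 0, -0.02, 0, 0, 0, -0.02, 0]' --claw -1

```text
t: 9.6
tcp_pos: [402.7, 232.5, 45.5]
eef_rot: [3.142, 0.0, 0.414]
ft_force: [-0.1, 0.0, -0.2]
finger_gap: 85.7
finger_force: 0.0
```

>>> step_arm --targets '[0, 0, -0.3, 0, 0, 0, -0.8, 0, 0, 0, -1.6, 0, 0, 0, -2.6, 0, 0, 0, -3.7, 0, 0, 0, -4.8, 0, 0, 0, -5.8, 0, 0, 0, -6.6, 0, 0, 0, -7, 0, 0, 0, -7, 0]'

```text
t: 10.43
tcp_pos: [404.1, 233.4, 223.4]
eef_rot: [3.141, -0.005, 0.414]
ft_force: [0.5, 0.6, 0.1]
finger_gap: 85.6
finger_force: 0.0
```

```bash
python3 - <<'E'
from h import *
np.set_printoptions(precision=2,suppress=True)
d=shot('wrist');s=d['s'];print(s['t'],s['tcp_pos'],s['eef_rot'],s['finger_gap']);cv2.imwrite('pics/w4.png',d['image'][:,:,::-1])
for n,col,c,z,r in [('blue_pot','blue',[512,400],70,60)]:
    C=proj(d,[*c,z]);q,R=circ(blob(d,col,C,r,90));p=ray(d,q,z);print(n,C,q,R,p,rel([*p,40],s))
E
```

```text
10.4333 [404.1  233.39 223.4 ] [ 3.14 -0.01  0.41] 85.6338909879636
blue_pot [190.45  11.53] [194.03  23.56] 32.60117651201682 [504.46 394.59] [ 6.23 -4.3   7.36]
```

View pics/w4.png

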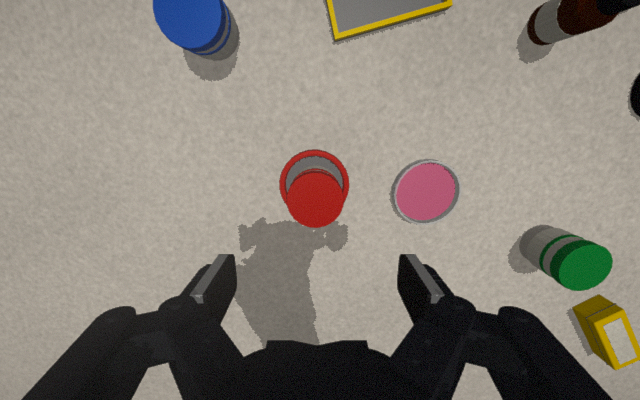

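Red pot is standing in its ring at (315,190). The blue pot at (192,20) is partly cut off, so I hover over it before measuring.

>>> step_arm --targets '[0.3, -0.2, 0, 0, 0.9, -0.6, 0, 0, 1.8, -1.1, 0, 0, 2.8, -1.8, 0, 0, 3.8, -2.4, 0, 0, 4.8, -3.1, 0, 0, 5.7, -3.7, 0, 0, 6.4, -4.1, 0, 0, 6.7, -4.3, 0, 0, 6.7, -4.3, 0, 0]'

```text
t: 11.32
tcp_pos: [512.2, 400.3, 218.0]
eef_rot: [-3.14, 0.003, 0.416]
ft_force: [0.1, 0.2, 0.4]
finger_gap: 85.8
finger_force: 0.0
```

```bash
python3 - <<'E'
from h import *
np.set_printoptions(precision=2,suppress=True)
for i in range(3):
    d=shot('wrist');s=d['s'];print(s['t'],s['tcp_pos'],s['eef_rot'])
    C=proj(d,[512,400,70]);q,R=circ(blob(d,'blue',C,50,90));p=ray(d,q,70);print(C,q,R,p,rel([*p,40],s))
E
```

```text
11.3167 [512.2  400.27 218.02] [-3.14  0.    0.42]
[317.   196.65] [313.57 192.09] 28.911619828688853 [514.99 405.14] [ 0.2  -0.12  7.12]
11.3667 [511.74 398.87 218.39] [-3.14  0.    0.42]
[315.78 195.57] [312.36 190.99] 28.82616793614416 [515.03 405.13] [ 0.25 -0.17  7.13]
11.4167 [511.71 397.9  218.83] [3.14 0.   0.41]
[314.8  195.09] [311.4  190.69] 28.815123426950958 [514.86 405.03] [ 0.25 -0.21  7.15]
```

>>> step_arm --targets '[0.05, -0.05, 0.4, 0, 0.1, -0.1, 1.3, 0, 0.15, -0.13, 2.5, 0, 0.15, -0.13, 3.7, 0, 0.15, -0.13, 4.8, 0, 0.15, -0.13, 5.8, 0, 0.15, -0.13, 6.5, 0, 0.15, -0.13, 6.9, 0, 0.15, -0.13, 7.1, 0, 0.15, -0.13, 7.15, 0]'

```text
t: 12.3
tcp_pos: [514.7, 402.1, 41.2]
eef_rot: [3.141, 0.001, 0.413]
ft_force: [-0.3, 0.7, 0.5]
finger_gap: 85.3
finger_force: 0.0
```

>>> step_arm --targets '[0, 0, 0, 0, 0, 0, 0, 0, 0, 0, 0, 0, 0, 0, 0, 0, 0, 0, 0, 0, 0, 0, 0, 0, 0, 0, 0, 0, 0, 0, 0, 0, 0, 0, 0, 0, 0, 0, 0, 0]' --claw 1 --squeeze 30

```text
t: 13.13
tcp_pos: [515.9, 403.8, 43.5]
eef_rot: [-3.141, -0.003, 0.414]
ft_force: [-0.7, -0.0, 7.1]
finger_gap: 58.6
finger_force: 31.8
```

>>> step_arm --targets '[0, 0, -0.3, 0, 0, 0, -0.8, 0, 0, 0, -1.6, 0, 0, 0, -2.6, 0, 0, 0, -3.7, 0, 0, 0.1, -4.8, 0, -0.15, 0.5, -5.6, 0, -0.3, 1.1, -6, 0, -0.6, 2, -6, 0, -0.88, 3, -6, 0]'

```text
t: 13.97
tcp_pos: [524.7, 326.4, 194.2]
eef_rot: [-3.141, -0.003, 0.416]
ft_force: [0.4, -0.5, -1.4]
finger_gap: 58.7
finger_force: 32.6
```

>>> step_arm --targets '[-0.35, 1.2, 0, 0, -0.7, 2.4, 0, 0, -1.1, 3.7, 0, 0, -1.47, 5, 0, 0, -1.84, 6.25, 0, 0, -2.2, 7.5, 0, 0, -2.6, 8.75, 0, 0, -2.95, 10, 0, 0, -3.3, 11.25, 0, 0, -3.68, 12.5, 0, 0]'

```text
t: 14.8
tcp_pos: [566.4, 0.7, 192.9]
eef_rot: [3.141, -0.001, 0.414]
ft_force: [0.4, -0.1, -0.8]
finger_gap: 58.5
finger_force: 32.5
```

>>> step_arm --targets '[-0.35, 1.2, 0, 0, -0.74, 2.5, 0, 0, -1.1, 3.8, 0, 0, -1.5, 5.1, 0, 0, -1.9, 6.4, 0, 0, -2.25, 7.6, 0, 0, -2.55, 8.65, 0, 0, -2.8, 9.5, 0, 0, -2.93, 9.95, 0, 0, -2.96, 10.03, 0, 0]'

```text
t: 15.63
tcp_pos: [599.0, -260.5, 192.1]
eef_rot: [3.14, 0.0, 0.409]
ft_force: [-0.5, 0.1, -1.4]
finger_gap: 58.7
finger_force: 32.6
```

>>> step_arm --targets '[0, 0, 0.3, 0, 0, 0, 1, 0, 0, 0, 1.9, 0, 0, 0, 2.9, 0, 0, 0, 3.8, 0, 0, 0, 4.6, 0, 0, 0, 5.1, 0, 0, 0, 5.4, 0, 0, 0, 5.5, 0, 0, 0, 5.5, 0]'

```text
t: 16.47
tcp_pos: [599.8, -256.1, 54.3]
eef_rot: [-3.141, -0.0, 0.415]
ft_force: [0.3, -0.0, -0.2]
finger_gap: 58.7
finger_force: 32.6
```

```bash
python3 - <<'E'
from h import *
np.set_printoptions(precision=2,suppress=True)
d=shot('wrist');s=d['s'];print(s['t'],s['tcp_pos'],s['eef_rot'],s['ft_force']);cv2.imwrite('pics/w5.png',d['image'][:,:,::-1])
E
```

```text
16.4667 [ 599.78 -256.06   54.34] [-3.14 -0.    0.42] [ 0.27 -0.04 -0.23]
```

View pics/w5.png

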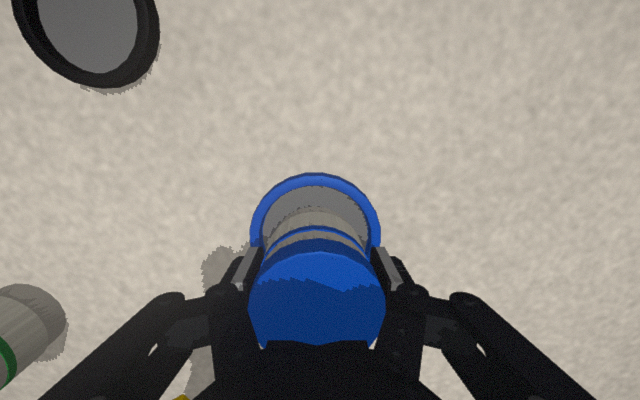

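Blue pot is centred in the blue ring (ring 250–380, pot 248–386). Lowering and releasing.

>>> step_arm --targets '[0, 0, 0.05, 0, 0, 0, 0.1, 0, 0, 0, 0.15, 0, 0, 0, 0.2, 0, 0, 0, 0.24, 0, 0, 0, 0.27, 0, 0, 0, 0.3, 0, 0, 0, 0.32, 0, 0, 0, 0.33, 0, 0, 0, 0.33, 0]'

```text
t: 17.35
tcp_pos: [600.1, -257.0, 47.6]
eef_rot: [3.141, -0.001, 0.414]
ft_force: [-3.6, 0.7, 8.5]
finger_gap: 58.8
finger_force: 32.8
```

>>> step_arm --targets '[0, 0, 0, 0, 0, 0, 0, 0, 0, 0, 0, 0, 0, 0, 0, 0, 0, 0, 0, 0, 0, 0, 0, 0, 0, 0, 0, 0, 0, 0, 0, 0, 0, 0, 0, 0, 0, 0, 0, 0]' --claw -1

```text
t: 18.18
tcp_pos: [599.5, -257.1, 46.0]
eef_rot: [-3.142, -0.0, 0.414]
ft_force: [0.5, 0.1, -0.6]
finger_gap: 85.5
finger_force: 0.0
```

>>> step_arm --targets '[0, 0, -0.3, 0, 0, 0, -0.8, 0, 0, 0, -1.6, 0, 0, 0, -2.6, 0, 0, 0, -3.7, 0, 0, 0, -4.8, 0, 0, 0, -5.8, 0, 0, 0, -6.6, 0, 0, 0, -7, 0, 0, 0, -7, 0]'

```text
t: 19.02
tcp_pos: [601.4, -257.5, 225.1]
eef_rot: [3.137, -0.004, 0.414]
ft_force: [0.1, 0.1, -0.4]
finger_gap: 85.3
finger_force: 0.0
```

```bash
python3 - <<'E'
from h import *
np.set_printoptions(precision=2,suppress=True)
d=shot('top');cv2.imwrite('pics/t5.png',d['image'][100:300,150:500,::-1].repeat(2,0).repeat(2,1))
p=blob(d,'yellow',(402,257),26,80);w=np.array([ray(d,x,36) for x in p]);print('box',len(p),cv2.minAreaRect(w.astype(np.float32)))
h=cv2.convexHull(p.astype(np.float32));q=cv2.minAreaRect(h);print(q)
d=shot('wrist');s=d['s'];print(s['t'],s['tcp_pos'],s['eef_rot'],s['finger_gap'])
for z in(0,36):
    print([(r['confidence'],r['xy'],ray(d,r['xy'],z)) for r in models.place_of('wrist','slide_box')])
E
```

```text
box 288 ((375.60614013671875, -239.75567626953125), (105.51482391357422, 42.79634475708008), 57.606449127197266)
((402.4508361816406, 257.0409851074219), (34.982337951660156, 14.090108871459961), 31.759479522705078)
19.0667 [ 600.22 -257.36  222.81] [ 3.14 -0.    0.41] 85.10556191594233
[(0.93, [245.6, 316.1], array([ 368.59, -243.28]))]
[(0.93, [245.6, 316.1], array([ 399.82, -241.5 ]))]
```

View pics/t5.png

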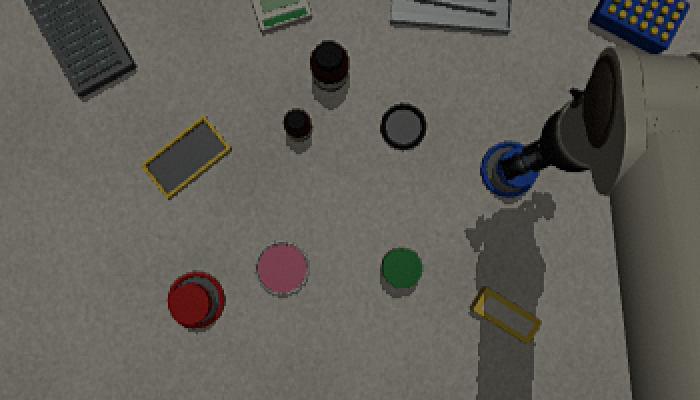

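Blue and red pots stand in their rings. Slide box is at crop (505,315). Moving over it with a 34° turn.

>>> step_arm --targets '[-0.2, -0.1, 0, -3, -0.6, -0.3, 0, -7, -1.2, -0.6, 0, -11, -1.8, -1, 0, -15, -2.4, -1.4, 0, -19, -3, -1.7, 0, -23, -3.6, -2, 0, -27, -4.1, -2.3, 0, -31, -4.4, -2.5, 0, -34, -4.44, -2.52, 0, -34]'

```text
t: 20.05
tcp_pos: [469.8, -243.8, 219.4]
eef_rot: [-3.138, 0.001, 1.008]
ft_force: [-0.0, 1.3, 0.3]
finger_gap: 85.5
finger_force: 0.0
```

```bash
python3 - <<'E'
from h import *
np.set_printoptions(precision=2,suppress=True)
shot('wrist');shot('wrist');d=shot('wrist');s=d['s'];print(s['t'],s['tcp_pos'],s['eef_rot'],s['joints'])
print([(r['confidence'],r['xy'],ray(d,r['xy'],0)) for r in models.place_of('wrist','slide_box')])
p=blob(d,'yellow',proj(d,[372,-243,36]),90,90);w=np.array([ray(d,x,36) for x in p]);print(cv2.minAreaRect(w.astype(np.float32)))
cv2.imwrite('pics/w6.png',d['image'][:,:,::-1])
E
```

```text
20.15 [ 471.99 -244.18  220.23] [-3.14 -0.    1.  ] [ 1.11  0.41 -0.84  1.87  0.35  1.03 -0.45]
[(0.63, [253.6, 219.6], array([ 373.64, -243.14]))]
((378.88360595703125, -239.4678192138672), (106.45089721679688, 47.894287109375), 57.48369216918945)
```

View pics/w6.png

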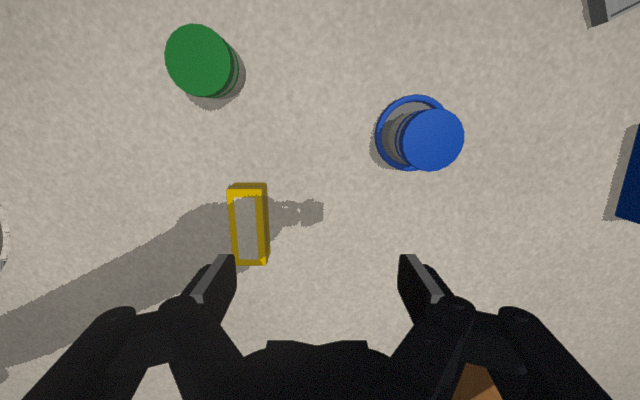

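Overshot in x as I miscounted; the box is at (248,225) aligned with the tool, world (373,-243), 99 mm to go.

>>> step_arm --targets '[-0.2, -0.3, 0, 0, -0.6, -0.9, 0, 0, -1.1, -1.7, 0, 0, -1.6, -2.5, 0, 0, -2, -3.1, 0, 0, -2.13, -3.36, 0, 0, -2.13, -3.36, 0, 0, -2.13, -3.36, 0, 0, -2.13, -3.36, 0, 0, -2.13, -3.36, 0, 0]'

```text
t: 21.08
tcp_pos: [374.4, -244.1, 221.3]
eef_rot: [3.141, -0.001, 1.008]
ft_force: [0.7, -0.4, -0.1]
finger_gap: 85.2
finger_force: 0.0
```

```bash
python3 - <<'E'
from h import *
np.set_printoptions(precision=2,suppress=True)
d=shot('wrist');s=d['s'];print(s['t'],s['tcp_pos'],s['eef_rot'],s['joints'])
print([(r['confidence'],r['xy'],ray(d,r['xy'],0)) for r in models.place_of('wrist','slide_box')])
p=blob(d,'yellow',proj(d,[372,-243,36]),90,90);w=np.array([ray(d,x,36) for x in p]);print(cv2.minAreaRect(w.astype(np.float32)))
E
```

```text
21.0833 [ 374.45 -244.06  221.31] [ 3.14 -0.    1.01] [ 1.33  0.23 -0.9   2.06  0.22  0.95 -0.25]
[(0.58, [314.5, 183.1], array([ 371.43, -244.94]))]
((374.34637451171875, -239.73953247070312), (101.05624389648438, 41.919185638427734), 57.48406219482422)
```

>>> step_arm --targets '[0, 0, 0.4, 0, 0, 0, 1.3, 0, 0, 0, 2.5, 0, 0, 0, 3.8, 0, 0, 0, 5, 0, 0, 0, 6.1, 0, 0, 0, 6.9, 0, 0, 0, 7.4, 0, 0, 0, 7.65, 0, 0, 0, 7.68, 0]'

```text
t: 22.02
tcp_pos: [372.5, -243.0, 27.4]
eef_rot: [-3.139, -0.001, 1.008]
ft_force: [-0.7, -0.2, 0.5]
finger_gap: 85.5
finger_force: 0.0
```

>>> step_arm --targets '[0, 0, 0, 0, 0, 0, 0, 0, 0, 0, 0, 0, 0, 0, 0, 0, 0, 0, 0, 0, 0, 0, 0, 0, 0, 0, 0, 0, 0, 0, 0, 0, 0, 0, 0, 0, 0, 0, 0, 0]' --claw 1 --squeeze 40

```text
t: 22.85
tcp_pos: [373.5, -244.8, 30.0]
eef_rot: [3.14, 0.001, 1.007]
ft_force: [-0.5, 0.3, 6.3]
finger_gap: 41.1
finger_force: 40.9
```

>>> step_arm --targets '[0, 0, -0.3, 0, 0, 0, -0.8, 0, 0, 0, -1.6, 0, 0, 0, -2.6, 0, 0, 0, -3.7, 0, 0, 0, -4.8, 0, 0.2, 0, -5.7, 0, 0.6, 0, -6.2, 0, 1.2, -0.1, -6.4, 0, 2, -0.2, -6.4, 0]'

```text
t: 23.68
tcp_pos: [395.9, -199.9, 190.4]
eef_rot: [3.139, 0.001, 1.004]
ft_force: [1.5, 0.3, -2.5]
finger_gap: 41.6
finger_force: 41.1
```

>>> step_arm --targets '[1.1, -0.1, 0, 0, 2.3, -0.2, 0, 0, 3.6, -0.3, 0, 0, 4.9, -0.4, 0, 0, 6.2, -0.6, 0, 0, 7.5, -0.7, 0, 0, 8.8, -0.8, 0, 0, 10, -0.9, 0, 0, 11, -1, 0, 0, 12, -1.1, 0, 0]'

```text
t: 24.52
tcp_pos: [532.0, 71.6, 188.5]
eef_rot: [-3.14, 0.0, 1.009]
ft_force: [0.2, -0.7, -1.9]
finger_gap: 41.3
finger_force: 41.1
```

>>> step_arm --targets '[0.8, -0.1, 0, 0, 1.7, -0.2, 0, -3, 2.7, -0.3, 0, -7, 3.8, -0.4, 0, -12, 4.9, -0.5, 0, -18, 5.9, -0.6, 0, -24, 6.8, -0.7, 0, -30, 7.5, -0.8, 0, -36, 7.9, -0.8, 0, -42, 8, -0.8, 0, -48]'

```text
t: 25.35
tcp_pos: [621.4, 252.5, 188.4]
eef_rot: [-3.141, -0.002, 1.854]
ft_force: [-0.6, 0.1, -1.7]
finger_gap: 41.2
finger_force: 41.1
```

```bash
python3 - <<'E'
from h import *
np.set_printoptions(precision=2,suppress=True)
for i in range(3):d=shot('wrist')
s=d['s'];print(s['t'],s['tcp_pos'],s['eef_rot'],s['joints'],s['finger_gap'])
cv2.imwrite('pics/w7.png',d['image'][:,:,::-1])
t=shot('top');x=blob(t,'yellow',(243,179),30,80);print(len(x))
E
```

```text
25.45 [621.22 250.53 187.96] [-3.14 -0.    1.85] [ 0.2   0.78 -0.99  1.54  0.68  1.2  -0.62] 41.422569013099675
90
```

View pics/w7.png

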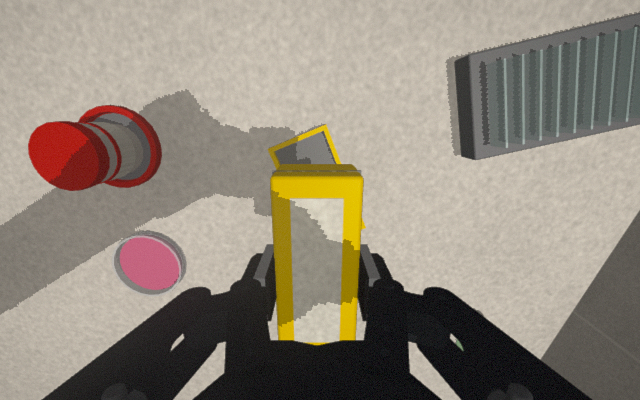

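>>> step_arm --targets '[0, 0, 0, -4, 0, 0, 0, -9, 0, 0, 0, -14, 0, 0, 0, -18, 0, 0, 0, -21, 0, 0, 0, -22.5, 0, 0, 0, -22.5, 0, 0, 0, -22.5, 0, 0, 0, -22.5, 0, 0, 0, -22.5]'

```text
t: 26.38
tcp_pos: [622.5, 248.7, 189.2]
eef_rot: [3.142, 0.0, 2.236]
ft_force: [0.8, -0.1, -1.6]
finger_gap: 41.1
finger_force: 41.0
```

>>> step_arm --targets '[0, 0, 0.3, 0, 0, 0, 0.9, 0, 0, 0, 1.7, 0, 0, 0, 2.5, 0, 0, 0, 3.2, 0, 0, 0, 3.8, 0, 0, 0, 4.3, 0, 0, 0, 4.6, 0, 0, 0, 4.8, 0, 0, 0, 4.8, 0]'

```text
t: 27.22
tcp_pos: [622.1, 248.7, 68.0]
eef_rot: [-3.141, -0.001, 2.238]
ft_force: [-0.9, -0.2, -1.7]
finger_gap: 41.2
finger_force: 41.0
```

```bash
python3 - <<'E'
from h import *
np.set_printoptions(precision=2,suppress=True)
for i in range(2):d=shot('wrist')
s=d['s'];print(s['t'],s['tcp_pos'],s['eef_rot'],s['joints'],s['finger_gap'])
im=d['image'][:,:,::-1].copy()
cv2.imwrite('pics/w8.png',im)
E
```

```text
27.2667 [622.59 248.96  69.03] [ 3.14 -0.    2.24] [ 0.19  0.94 -0.96  1.6   0.86  1.07 -0.34] 41.468570456631866
```

View pics/w8.png

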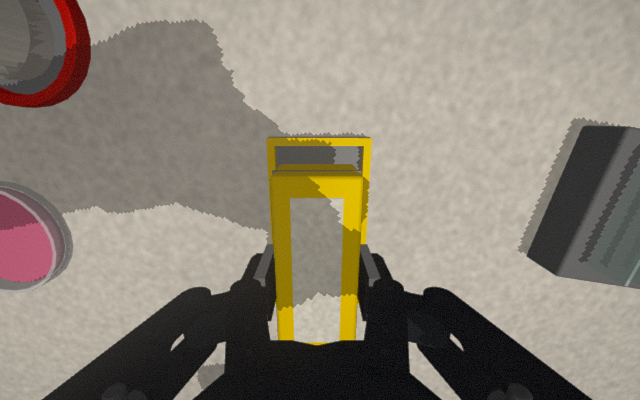

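Tray is aligned with the held box (tray columns 267–371, box 272–362). Checking the lengthwise offset.

```bash
python3 - <<'E'
from h import *
np.set_printoptions(precision=1,suppress=True)
d=shot('wrist');s=d['s'];R=Ro.from_euler('xyz',s['eef_rot']).as_matrix();P=s['tcp_pos'];print(P)
for uv,z in(((267,137),12),((371,137),12),((272,177),76),((362,177),76),((272,172),76),((362,172),76)):
    print(uv,z,(R.T@(np.array([*ray(d,uv,z),z])-P))[:2])
E
```

```text
[622.9 249.2  69.7]
(267, 137) 12 [ 64.3 -30.9]
(371, 137) 12 [64.3 35.8]
(272, 177) 76 [ 51.4 -18.5]
(362, 177) 76 [51.4 20.7]
(272, 172) 76 [ 53.6 -18.3]
(362, 172) 76 [53.6 20.6]
```

>>> step_arm --targets '[0, 0.05, 0.2, 0, 0, 0.05, 0.5, 0, 0, 0.05, 0.8, 0, 0, 0.05, 1.05, 0, 0, 0.05, 1.2, 0, 0, 0.05, 1.28, 0, 0, 0.05, 1.33, 0, 0, 0.05, 1.37, 0, 0, 0.05, 1.4, 0, 0, 0.05, 1.42, 0]'

```text
t: 28.2
tcp_pos: [623.6, 249.7, 34.2]
eef_rot: [3.141, 0.0, 2.238]
ft_force: [-2.4, -1.5, 4.1]
finger_gap: 41.3
finger_force: 41.7
```

>>> step_arm --targets '[0, 0, 0, 0, 0, 0, 0.01, 0, 0, 0, 0.01, 0, 0, 0, 0.02, 0, 0, 0, 0.02, 0, 0, 0, 0.02, 0, 0, 0, 0.02, 0, 0, 0, 0.02, 0, 0, 0, 0.02, 0, 0, 0, 0.02, 0]'

```text
t: 29.03
tcp_pos: [623.6, 249.8, 34.2]
eef_rot: [3.141, 0.0, 2.238]
ft_force: [-3.1, -1.7, 6.3]
finger_gap: 41.4
finger_force: 42.2
```

>>> step_arm --targets '[0, 0, 0, 0, 0, 0, 0, 0, 0, 0, 0, 0, 0, 0, 0, 0, 0, 0, 0, 0, 0, 0, 0, 0, 0, 0, 0, 0, 0, 0, 0, 0, 0, 0, 0, 0, 0, 0, 0, 0]' --claw -1

```text
t: 29.87
tcp_pos: [623.5, 249.5, 33.1]
eef_rot: [3.142, 0.0, 2.238]
ft_force: [0.6, 0.0, 0.2]
finger_gap: 85.3
finger_force: 0.0
```

>>> step_arm --targets '[0, 0, -0.2, 0, 0, 0, -0.8, 0, 0, 0, -1.7, 0, 0, 0, -2.8, 0, 0, 0, -4, 0, 0, 0, -5.2, 0, 0, 0, -6.3, 0, 0, 0, -7.2, 0, 0, 0, -7.6, 0, 0, 0, -7.6, 0]'

```text
t: 30.7
tcp_pos: [624.7, 250.8, 227.1]
eef_rot: [3.136, 0.002, 2.238]
ft_force: [-0.3, 0.6, 0.5]
finger_gap: 85.6
finger_force: 0.0
```

```bash
python3 - <<'E'
from h import *
np.set_printoptions(precision=1,suppress=True)
for i in range(2):d=shot('wrist')
s=d['s'];print(s['t'],s['tcp_pos'],s['eef_rot'],s['joints'])
cv2.imwrite('pics/w9.png',d['image'][:,:,::-1])
for b in([659,70],[744,23]): print(proj(d,[*b,0]),proj(d,[*b,92]))
for n in('wrist',):
  for q in('amber_bottle','black_ring'):print(q,[(r['confidence'],r['xy'],ray(d,r['xy'],0)) for r in models.place_of(n,q)])
E
```

```text
30.75 [623.9 249.9 224.6] [3.1 0.  2.2] [ 0.2  0.8 -1.1  1.5  0.7  1.3 -0.3]
[258.4 289.4] [242.4 336.9]
[286.2 339. ] [278.6 395.5]
amber_bottle [(0.84, [260.3, 291.1], array([662.8,  69.4])), (0.66, [291.9, 341.8], array([754.1,  24.1]))]
black_ring []
```

View pics/w9.png

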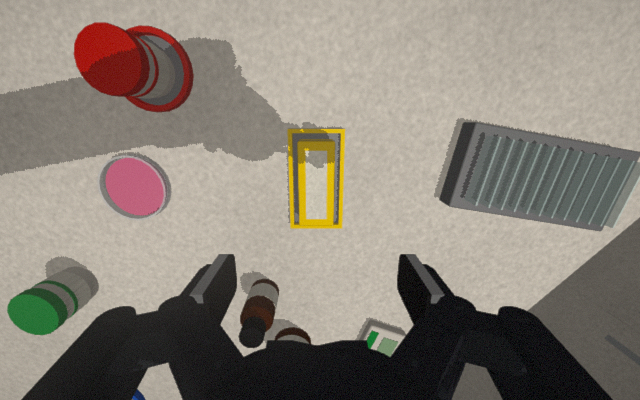

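The slide box lies in the tray (300–330, 140–225). The small bottle's base is at (260,291) → (661,70), with the larger look-alike behind it. I hover with tool x pointing away from the large one.

>>> step_arm --targets '[-0.2, -0.1, 0, -2, -0.7, -0.4, 0, -5, -1.5, -0.8, 0, -8, -2.5, -1.2, 0, -12, -3.5, -1.7, 0, -16, -4.5, -2.2, 0, -20, -5.5, -2.7, 0, -23, -6.2, -3.1, 0, -23.5, -6.5, -3.3, 0, -23.5, -6.56, -3.31, 0, -23.5]'

```text
t: 31.73
tcp_pos: [659.8, 66.3, 221.1]
eef_rot: [-3.14, -0.002, 2.643]
ft_force: [-0.1, -0.3, 0.0]
finger_gap: 85.8
finger_force: 0.0
```

```bash
python3 - <<'E'
from h import *
np.set_printoptions(precision=2,suppress=True)
for i in range(3):d=shot('wrist')
s=d['s'];print(s['t'],s['tcp_pos'],s['eef_rot'],s['joints'])
cv2.imwrite('pics/w10.png',d['image'][:,:,::-1])
print(proj(d,[660.5,70,0]),proj(d,[660.5,70,92]))
for q in('amber_bottle','black_ring'):print(q,[(r['confidence'],r['xy'],ray(d,r['xy'],0)) for r in models.place_of('wrist',q)])
for r in models.silhouettes('wrist','amber_bottle'):
    p=np.argwhere(r['region'])[:,::-1];print(r['confidence'],r['box'])
E
```

```text
31.8333 [659.3   70.36 222.27] [ 3.14 -0.    2.65] [ 0.57  0.83 -1.18  1.52  0.78  1.32  0.38]
[316.25 181.46] [316.09 202.09]
amber_bottle [(0.92, [320.5, 187.1], array([669.61,  71.31])), (0.71, [319.1, 256.7], array([756.49,  22.8 ]))]
black_ring [(0.69, [219.2, 241.0], array([670.76, -86.24]))]
0.79 [302.4, 169.7, 41.3, 47.2]
0.67 [293.4, 236.2, 54.5, 98.8]
```

View pics/w10.png

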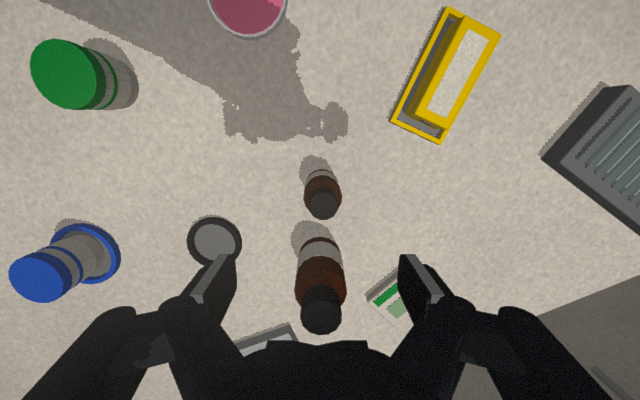

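Small bottle: cap (322,206), about 5 mm right and 3 mm back of the TCP; the large one is behind at (320,280), clear of the fingers. Black ring at (215,241).

>>> step_arm --targets '[-0.05, 0.1, 0.3, 0, -0.13, 0.2, 1.1, 0, -0.13, 0.2, 2.2, 0, -0.13, 0.2, 3.4, 0, -0.13, 0.2, 4.6, 0, -0.13, 0.2, 5.6, 0, -0.13, 0.2, 6.4, 0, -0.13, 0.2, 6.9, 0, -0.13, 0.2, 7.12, 0, -0.13, 0.2, 7.16, 0]'

```text
t: 32.87
tcp_pos: [664.8, 72.8, 43.2]
eef_rot: [-3.141, -0.001, 2.648]
ft_force: [-0.1, -0.6, -1.2]
finger_gap: 85.4
finger_force: 0.0
```

>>> step_arm --targets '[0, 0, 0, 0, 0, 0, 0, 0, 0, 0, 0, 0, 0, 0, 0, 0, 0, 0, 0, 0, 0, 0, 0, 0, 0, 0, 0, 0, 0, 0, 0, 0, 0, 0, 0, 0, 0, 0, 0, 0]' --claw 1 --squeeze 40

```text
t: 33.7
tcp_pos: [666.2, 72.7, 45.7]
eef_rot: [3.14, 0.002, 2.648]
ft_force: [-1.4, 0.2, 6.5]
finger_gap: 40.9
finger_force: 40.6
```

>>> step_arm --targets '[0, 0, -0.2, 0, 0, 0, -0.6, 0, 0, 0, -1.3, 0, 0, 0, -2.1, 0, 0, 0, -3, 0, 0, 0, -3.9, 0, 0, 0, -4.7, 0, 0, 0, -5.4, 0, 0, 0, -5.9, 0, 0, 0, -6, 0]'

```text
t: 34.53
tcp_pos: [666.3, 73.0, 197.6]
eef_rot: [3.139, 0.003, 2.648]
ft_force: [0.3, 0.8, -1.6]
finger_gap: 40.9
finger_force: 40.7
```

```bash
python3 - <<'E'
from h import *
np.set_printoptions(precision=2,suppress=True)
for i in range(3):d=shot('wrist')
s=d['s'];print(s['t'],s['tcp_pos'],s['eef_rot'],s['finger_gap'])
C=proj(d,[667,-90,12]);print(C)
cv2.imwrite('pics/w11.png',d['image'][:,:,::-1])
print([(r['confidence'],r['xy'],ray(d,r['xy'],0)) for r in models.place_of('wrist','black_ring')])
for r in models.silhouettes('wrist','black_ring'):
    q,R=circ(np.argwhere(r['region'])[:,::-1]);print(r['confidence'],r['box'],q,ray(d,q,12))
d=shot('top')
for r in models.silhouettes('top','black_ring'):
    q,R=circ(np.argwhere(r['region'])[:,::-1]);print('top',r['confidence'],r['box'],q,R,ray(d,q,12))
E
```

```text
34.6333 [665.33  72.27 194.68] [3.14 0.   2.65] 40.665372071528914
[200.02 249.74]
[(0.72, [205.9, 245.0], array([667.74, -87.33])), (0.67, [58.5, 257.3], array([ 592.27, -264.16]))]
0.86 [170.5, 218.8, 62.3, 53.8] [202.13 247.82] [666.09 -86.21]
```

View pics/w11.png

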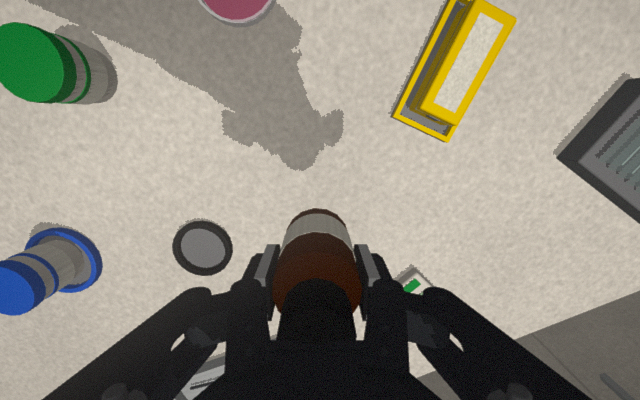

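Bottle held; black ring at (202,247) → (666.5, −88). Carrying it over and descending to just above the floor.

>>> step_arm --targets '[-0.1, -0.2, 0, 0, -0.4, -0.7, 0, 0, -0.8, -1.4, 0, 0, -1.2, -2.2, 0, 0, -1.7, -3.1, 0, 0, -2.1, -3.9, 0, 0, -2.5, -4.7, 0, 0, -2.8, -5.3, 0, 0, -3.05, -5.6, 0, 0, -3.07, -5.66, 0, 0]'

```text
t: 35.72
tcp_pos: [665.9, -93.3, 193.4]
eef_rot: [-3.14, 0.0, 2.642]
ft_force: [0.4, -0.3, -0.8]
finger_gap: 41.0
finger_force: 40.7
```

>>> step_arm --targets '[0, 0, 0.3, 0, 0, 0, 0.9, 0, 0, 0, 1.7, 0, 0, 0, 2.6, 0, 0, 0, 3.4, 0, 0, 0, 4.1, 0, 0, 0, 4.6, 0, 0, 0, 4.9, 0, 0, 0, 5.1, 0, 0, 0, 5.1, 0]'

```text
t: 36.55
tcp_pos: [665.4, -88.2, 65.7]
eef_rot: [-3.142, -0.001, 2.648]
ft_force: [0.1, -0.8, -1.2]
finger_gap: 41.1
finger_force: 40.7
```

```bash
python3 - <<'E'
from h import *
np.set_printoptions(precision=2,suppress=True)
for i in range(2):d=shot('wrist')
s=d['s'];print(s['t'],s['tcp_pos'],s['eef_rot'],s['finger_gap'])
cv2.imwrite('pics/w12.png',d['image'][:,:,::-1])
for a in np.linspace(0,6.28,9)[:-1]: print(proj(d,[666.5+36*np.cos(a),-88+36*np.sin(a),12]),end=' ')
E
```

```text
36.6 [665.9  -88.27  66.67] [3.14 0.   2.65] 40.82276114593246
[339.49 271.8 ] [364.73 245.31] [362.76 208.68] [331.9  183.67] [290.68 187.68] [266.19 217.78] [272.03 253.68] [302.06 275.08]
```

View pics/w12.png

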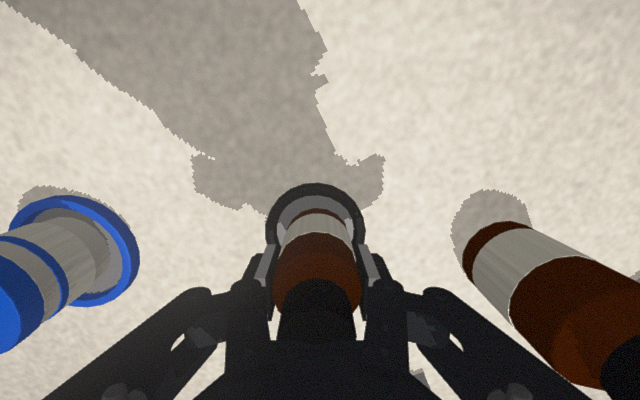

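```bash
python3 - <<'E'
from h import *
d=shot('wrist');s=d['s'];R=Ro.from_euler('xyz',s['eef_rot']).as_matrix();P=s['tcp_pos'];zb=P[2]-44
print(zb,(R.T@(np.array([*ray(d,(316,209),zb),zb])-P))[:2],(R.T@(np.array([*ray(d,(316,183),12),12])-P))[:2])
E
```

```text
23.368882246152822 [19.90867749  0.38716956] [34.37180941  0.36588022]
```

Bottle and ring centres agree to about 1 mm. Lowering.

>>> step_arm --targets '[0, 0, 0.12, 0, 0, 0, 0.27, 0, 0, 0, 0.4, 0, 0, 0, 0.5, 0, 0, 0, 0.57, 0, 0, 0, 0.62, 0, 0, 0, 0.66, 0, 0, 0, 0.69, 0, 0, 0, 0.71, 0, 0, 0, 0.72, 0]'

```text
t: 37.53
tcp_pos: [665.7, -88.5, 49.7]
eef_rot: [-3.141, 0.0, 2.648]
ft_force: [-3.6, -1.0, 7.9]
finger_gap: 41.2
finger_force: 41.5
```

>>> step_arm --targets '[0, 0, 0.01, 0, 0, 0, 0.02, 0, 0, 0, 0.03, 0, 0, 0, 0.03, 0, 0, 0, 0.03, 0, 0, 0, 0.03, 0, 0, 0, 0.03, 0, 0, 0, 0.03, 0, 0, 0, 0.03, 0, 0, 0, 0.03, 0]'

```text
t: 38.37
tcp_pos: [665.7, -88.5, 49.7]
eef_rot: [-3.141, 0.001, 2.648]
ft_force: [-4.2, 0.9, 10.0]
finger_gap: 41.1
finger_force: 41.8
```

>>> step_arm --targets '[0, 0, 0, 0, 0, 0, 0, 0, 0, 0, 0, 0, 0, 0, 0, 0, 0, 0, 0, 0, 0, 0, 0, 0, 0, 0, 0, 0, 0, 0, 0, 0, 0, 0, 0, 0, 0, 0, 0, 0]' --claw -1

```text
t: 39.2
tcp_pos: [665.7, -88.6, 47.8]
eef_rot: [3.142, 0.0, 2.648]
ft_force: [-0.3, 0.7, -0.9]
finger_gap: 85.4
finger_force: 0.0
```

>>> step_arm --targets '[0, 0, -0.2, 0, 0, 0, -0.8, 0, 0, 0, -1.7, 0, 0, 0, -2.8, 0, 0, 0, -4, 0, 0, 0, -5.2, 0, 0, 0, -6.3, 0, 0, 0, -7.1, 0, 0, 0, -7.4, 0, 0, 0, -7.4, 0]'

```text
t: 40.03
tcp_pos: [666.9, -88.1, 236.2]
eef_rot: [3.14, 0.004, 2.648]
ft_force: [-0.0, -0.5, -0.1]
finger_gap: 85.1
finger_force: 0.0
```

```bash
python3 - <<'E'
from h import *
d=shot('scene');cv2.imwrite('pics/s9.png',cv2.resize(np.ascontiguousarray(d['image'][120:300,160:520,::-1]),(720,360)))
print(status.get_state()['t'])
E
```

```text
40.0833
```

View pics/s9.png

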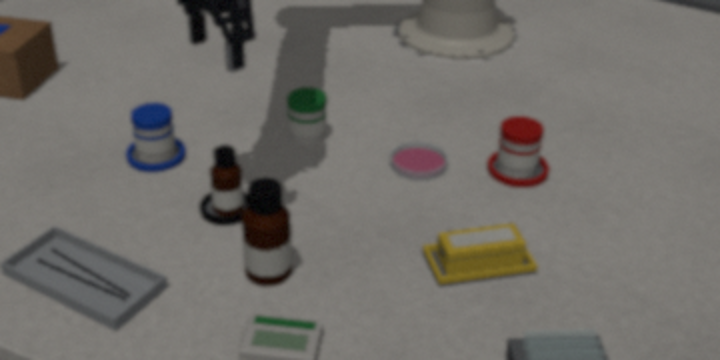

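All four things stand upright in their holders: the blue pot at (153,135), the bottle at (227,190), the box in its tray at (480,250) and the red pot at (520,150). The green pot and the dish are untouched, and the gripper is clear.

```bash
python3 -c "
from workcell import ctrl;print(ctrl.close_job())"
```

```text
the job is handed in; nothing more can be done
None
```

The job is handed in at about 40 s: the red pot went in its ring first, then the blue pot, slide box and small amber bottle, and the last picture showed all four upright in their holders with the green pot and dish untouched.

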